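# Refit the hatch of the soap-water trap

## Robot

A 6-joint arm with a two-finger parallel gripper is mounted at the origin on the work surface. World frame = base frame: x ahead of the robot, y to its left, z up, the work surface at z = 0. Lengths are in m, angles in degrees, forces in N, time in s.
With the tool pointing down it reaches from about 0.375 to 0.9 m from the base axis. Payload 3.1 kg.
Tool frame: the origin (TCP) lies between the finger pads, 19 mm behind the fingertips; this is the grasp point; z points along the fingers, y is the line along which they close (so a half turn about z gives the same grasp; the last joint's range is limited). The gripper opens to 87 mm and grips with 3 to 60 N. Pads are 19 mm wide; open, the fingers measure 117 mm over their backs; the gripper's body (75 mm by 190 mm) begins 51 mm behind the grasp point.
Start: joints at [-10.227, 30.224, 82.088, -0, 67.689, -10.227], TCP at [0.625, 0, 0.241] pointing down, gripper open.
Joint ranges: [-176.69, 176.69], [-43.24, 126.21], [12.49, 139.97], [-82, 262], [0, 151.66], [-163.58, 163.58]. Speed limits (degrees/s): [159.86, 159.86, 180, 180, 180, 180].

## Interface

Orientations are given as a 3x3 rotation matrix whose columns are the frame's x, y, z axes.
In Python, from rig import bot gives the robot as it stands.
- The arm moves only by the tool move_arm, never from a script. Its argument "increments" is a list of rows, each an object with "xyz": the shift along the tool's x, y, z in mm, a list of three; "roll": the turn about the tool's z in rad; "grip": the opening in per cent of the stroke, from 0 (shut) to 100 (fully open). A call has 1 to 5 rows; each row shifts and turns the commanded pose from where the row before left it, along the tool's axes as they then stand; what a row does not reach is not made up. A row lasts 1/12 s, in which the tool goes at most 41.7 mm and 7.16 degrees, less where a joint would pass 70% of its speed; a pose out of reach is approached as far as the arm can. A call is refused whole if a number of a shift passes 41.7 or a number of a turn 0.125, either way. A call with a gripper value outside its range is refused whole. The fingers move at their own pace and stop on an object; the grip force is fixed at half the most. Time passes only in rows, so rows that do not move let the fingers close. It gives the time, the measured TCP pose, the force, the opening and the grip force at its end, in the units of the state.
- bot.read_state(): the state, without advancing time (a new reading comes with each control period).
- bot.capture(name): name is "scene" or "side" or "wrist"; returns (picture, depth): 480x640x3 uint8, red, green, blue; 480x640 float32, m along the optical axis (not along the pixel's ray), 0 where there is no reading.
- bot.camera_model(name): a dict with "intrinsics" (3x3 intrinsics, pixels), "rvec" (rotation vector, rad) and "tvec" (3), from world to camera coordinates, as OpenCV has them; the wrist camera has in their place "tool_from_camera" (4x4, takes a point from camera to tool coordinates, whose origin is the TCP and whose axes are the flange's). Camera axes: x right, y down, z forward; pixel columns grow to the right and rows downward; lengths in m; the calibration is good to about 2 mm. A picture is of the moment at which its call begins: read the wrist's pose just before it. camera_model takes no time and is no camera call.
- bot.hand_in(): hands the job in; it is judged then, once.
Trained networks look in the newest picture that a camera, given by its name, has taken for a name from the list of things; names that differ only in an ending like _2 or _b are one class to them, and where a whole thing is asked for, a point or a joint stands for the part that bears it (a point fixed in the world has none). Each returns a list of dicts, best first, with "conf" (0 to 1); they miss things now and then, are a little off and sometimes report something else, mostly with a low value. They report only what shows in the picture. A call takes as long as a camera call. They do not tell look-alikes from the thing itself.
- bot.spot_in(label, camera): "at" ([x, y, z] in m, in the coordinates of the camera as it stood for that picture, good to about 4 mm: the middle of the surface that is visible of it).
- bot.trace(label, camera): "mask" (480x640 bool, what is visible of it).
The state is a dict: "time_s": time; "joint_positions": joint angles; "qvel": joint speeds; "tau": joint torques, N m; "position": TCP position; "tcp_rot": TCP orientation; "force": force on the tool from outside, world axes, zero at the start; "moment": the same for the moment, N m; "opening": opening from 0.0 (shut) to 1.0 (fully open); "grasp_force": force on a finger pad.
Only numpy, scipy, OpenCV 4.12 (cv2) and the standard library are available. Lean on these libraries where they do the work, as an engineer would, in place of code of your own. Each camera call takes 0.05 s, during which the arm holds its last target. There are 200 camera calls.

## Task

Put the green hatch panel back inside the cement trap by the wash basin: tilt it, pass one end well in under the wide steel lip, lower the other end through the opening, then slide it under the narrow lip until it comes up against the hidden stop and settles flat in its seat. Ease it in gently by feel without forcing it against the trap, let go of it, and leave the soap dish, comb and bucket lid where they are.

Things in the scene. Friction and masses are not known exactly. Their poses are not given: they have to be found in the camera images.
- trap: Fixed grey cement box, 268 (x) x 140 (y) x 46 mm tall; origin under its centre, z up, +x roughly away from the robot (yaw varies). Walls 14 mm: the channel inside spans x -120..+120, y -57..+57, floor at z 4 mm. Two steel lips bridge it, leaving an opening 120 long (x) x 114 mm. In it, half hidden, lies a fixed plastic seat tray (see seat_drawn).
- wide_lip (a point): Middle of the free edge, at the top, of the wide steel lip: trap x -44, y 0, z 46 mm. The lip covers x -120..-44, 6 mm thick (underside z 40). Under it, over the tray's rib, there is free space back to the wall at x -120: the panel's first end goes in here, over the rib; lower edge kept at z 23 to 24 mm, tilted 20 degrees at entry, 13 at x -74, 10 at -86, 5 at -95, it has room.
- narrow_lip (a point): Middle of the free edge, at the top, of the narrow steel lip: trap x +76, y 0, z 46 mm. The lip covers x +76..+120, 6 mm thick (underside z 40). The panel's second end must clear this edge going down and then slide in under it to the tray's end stop.
- seat_drawn (a point): Drawn seat centre: trap x +16, y 0, z 16 mm. The real tray lies up to 16 mm off it towards +x or -x: in no reading, to be felt. About the real centre: side ledges at y +-49 (12 wide, tops z 16); end stop face at +82 (towards +x), top z 38; cross rib at -82..-86, top z 22. Seat 164 long; panel seats flat, underside at z 16; with an end still on the rib it lies 2 degrees askew.
- panel: Loose green plastic panel, 160 (x) x 104 (y) x 6 mm, 150 to 310 g, alike either way round, flat on the cement beside the trap; origin at the centre of its underside, z up. Amid it stands a dark wooden tab handle 50 (x) x 14 (y) mm, top 60 mm above the underside: grip across the 14 mm, near the top (TCP 50 mm above the underside keeps the fingertips above the trap when the panel is seated).
- panel_a (a point): Middle of the lower edge of the panel's -x end (80 mm from its origin).
- panel_b (a point): Middle of the lower edge of the panel's +x end (80 mm from its origin).
- soap_dish: White ceramic soap dish with soap, loose, 110 x 75 x 26 mm, origin at the centre of its underside. Bystander.
- comb: Wooden comb, loose, 150 x 38 x 8 mm, lying flat, origin under its middle. Bystander.
- bucket_lid: Blue plastic bucket lid, loose, 180 mm across, 14 mm high, origin at the centre of its underside. Bystander.
Not all that is in view belongs to the job. What is meant by the panel is not orange, pink or yellow, and is the larger of those in its own colour.

How it is judged:
By the outcome, as a careful person would: the job done as asked, in the order asked, and still so for the second after the job is handed in, with the robot touching nothing.
It also fails if it takes over 64 s, if anything falls off the work surface, if the arm or the gripper's body presses on something with over 40 N, if the wrist force passes 120 N, or if a joint passes its speed limit or range.

## Working session

There is one attempt and no reset: what is moved stays moved. The work goes in short steps, Python scripts to look and compute and a tool call to move; the robot and the scene stay as the last step left them, time stands still between calls to the robot, and variables do not carry over. Pictures are saved under pics/ and viewed, at most 10 in all, crops included, and the job is handed in when it is done.

Besides the shell and the picture viewer there is one more tool, called after ">>>" as a command line: name --argument value ..., lists and objects as JSON in quotes. move_arm: Moves the arm, as the interface text tells. Its arguments: {"type":"object","properties":{"increments":{"type":"array"}},"required":["increments"]}

```bash
mkdir -p pics; ls; python3 - <<'E'
from rig import bot
import cv2,numpy as np
s=bot.read_state()
print(s['time_s'],s['position'],s['tcp_rot'],s['force'],s['opening'])
ims=[]
for n in('scene','side'):
    im,d=bot.capture(n); ims.append(im); m=bot.camera_model(n)
    print(n,m); np.savez('/tmp/'+n,im=im,d=d)
    for l in('trap','panel','soap_dish','comb','bucket_lid'):
        for r in bot.spot_in(l,n)[:3]:
            R=cv2.Rodrigues(np.array(m['rvec'],float))[0]; p=R.T@(np.array(r['at'])-np.array(m['tvec']).ravel())
            print(n,l,round(r['conf'],2),p.round(3))
cv2.imwrite('pics/scene.png',ims[0][:,:,::-1]);cv2.imwrite('pics/side.png',ims[1][:,:,::-1])
E
```

```text
pics
0.0 [6.24297573e-01 1.43612483e-04 2.40269617e-01] [[ 1.23372306e-05  9.99997672e-01 -2.15794721e-03]
 [ 9.99999923e-01 -1.14902595e-05  3.92501245e-04]
 [ 3.92475536e-04 -2.15795188e-03 -9.99997595e-01]] [-0.21805169 -0.25585314 -0.10518334] 1.0026715601042115
scene {'intrinsics': array([[566.19727965,   0.        , 325.72036357],
       [  0.        , 566.19727965, 238.50258744],
       [  0.        ,   0.        ,   1.        ]]), 'rvec': array([ 0.93572152,  2.5648153 , -0.96334666]), 'tvec': array([ 0.31313507, -0.28088964,  1.44741392])}
scene trap 0.61 [ 0.498 -0.181  0.031]
scene trap 0.29 [0.804 0.026 0.007]
scene panel 0.96 [0.297 0.292 0.005]
scene panel 0.95 [0.487 0.413 0.006]
scene panel 0.74 [0.703 0.312 0.007]
scene soap_dish 0.98 [0.426 0.015 0.023]
scene soap_dish 0.39 [0.801 0.024 0.008]
scene comb 0.84 [0.602 0.009 0.011]
scene comb 0.43 [ 0.494 -0.183  0.031]
scene bucket_lid 0.56 [0.802 0.024 0.005]
side {'intrinsics': array([[543.95803653,   0.        , 317.47711189],
       [  0.        , 543.95803653, 248.13786675],
       [  0.        ,   0.        ,   1.        ]]), 'rvec': array([ 0.17278996, -2.76388666,  1.34047673]), 'tvec': array([0.56686398, 0.0036505 , 1.30683195])}
side trap 0.57 [ 0.478 -0.187  0.034]
side trap 0.54 [0.799 0.033 0.006]
side panel 0.93 [0.503 0.262 0.003]
side panel 0.84 [0.694 0.317 0.003]
side panel 0.84 [0.658 0.546 0.004]
side soap_dish 0.58 [0.415 0.028 0.024]
side bucket_lid 0.63 [0.797 0.029 0.006]
```

View pics/scene.png

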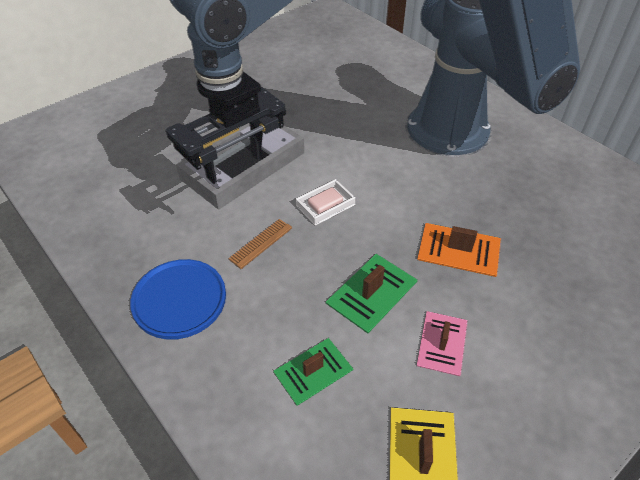

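The scene view shows green panels at (372,292), larger, and (313,370), smaller. Look-alikes are orange (460,248), pink (442,342) and yellow (424,445). The larger green one fits the description. The trap at (240,165) is partly hidden by the gripper.

```bash
cat > h.py <<'E'
import numpy as np,cv2
from rig import bot
def cloud(n,d):
    m=bot.camera_model(n);K=m['intrinsics'];v,u=np.mgrid[:480,:640]
    P=np.stack([(u-K[0,2])/K[0,0]*d,(v-K[1,2])/K[1,1]*d,d],-1)
    if 'rvec' in m:
        R=cv2.Rodrigues(m['rvec'])[0];return (P-m['tvec'].ravel())@R
    s=bot.read_state();T=m['tool_from_camera'];P=P@T[:3,:3].T+T[:3,3]
    return P@np.array(s['tcp_rot']).T+s['position']
def rect(pts):
    (c,(w,h),a)=cv2.minAreaRect((pts*1000).astype(np.float32))
    if w<h:w,h,a=h,w,a+90
    return np.round(c,1),round(w,1),round(h,1),round((a+90)%180-90,2)
def green(im): 
    h=cv2.cvtColor(im,cv2.COLOR_RGB2HSV);return (h[...,0]>45)&(h[...,0]<85)&(h[...,1]>110)&(h[...,2]>40)
E
python3 - <<'E'
from h import *
for n in('scene','side'):
    z=np.load('/tmp/%s.npz'%n);im,d=z['im'],z['d'];P=cloud(n,d)
    k,l,st,c=cv2.connectedComponentsWithStats(green(im).astype(np.uint8))
    for i in range(1,k):
        if st[i,4]>800:
            m=(l==i)&(d>0)&(P[...,2]<.02);p=P[m];print(n,'green',c[i].round(),st[i,4],rect(p[:,:2]),np.median(p[:,2]).round(4))
    m=(d>0)&(abs(P[...,2]-.046)<.007)&(P[...,0]>.3)&(P[...,0]<.7)&(P[...,1]<-.05)&(P[...,1]>-.35)
    m=cv2.morphologyEx(m.astype(np.uint8),cv2.MORPH_OPEN,np.ones((3,3)))>0
    p=P[m];print(n,'trap',len(p),rect(p[:,:2]))
    m=(d>0)&(abs(P[...,0]-.5)<.4)&(abs(P[...,1])<.3)&(abs(P[...,2])<.01);print(n,'table z',np.median(P[m][:,2]))
E
```

```text
scene green [371. 294.] 2882 (array([502.5, 249.4]), 162.7, 104.7, 9.21) 0.0068
scene green [312. 372.] 2165 (array([698.5, 306.8]), 118.2, 79.4, -5.91) 0.0052
scene trap 2233 (array([ 484. , -216.2]), 271.5, 147.5, 6.06)
scene table z 0.00151469942464692
side green [334. 307.] 1998 (array([503.2, 253.5]), 158.0, 108.8, 9.17) 0.0046
side green [239. 317.] 1159 (array([698.2, 309.3]), 118.2, 80.8, -5.76) 0.0034
side trap 1799 (array([ 483.5, -212.6]), 267.8, 156.3, 5.94)
side table z -0.0013449101374770017
```

View pics/side.png

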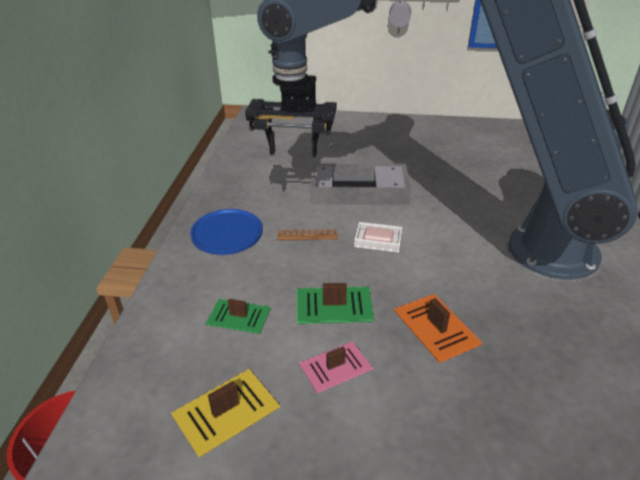

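The side view shows the larger green panel at (334,307), with the trap at (360,185) and clear of the arm. I'll go over the panel and turn the fingers across its tab.

>>> move_arm --increments '[{"xyz": [36,-17,0],"roll": 0,"grip": 100},{"xyz": [36,-17,0],"roll": 0,"grip": 100},{"xyz": [36,-17,0],"roll": 0,"grip": 100},{"xyz": [36,-17,0],"roll": 0,"grip": 100},{"xyz": [36,-17,0],"roll": 0,"grip": 100}]'

```text
time_s: 1.02
position: [0.5391, 0.1813, 0.2414]
tcp_rot: [[0.001, 1.0, 0.0], [1.0, -0.001, 0.0], [0.0, 0.0, -1.0]]
force: [0.8, 1.1, -0.8]
opening: 1.003
grasp_force: 0.0
```

>>> move_arm --increments '[{"xyz": [36,-17,0],"roll": 0,"grip": 100},{"xyz": [36,-17,0],"roll": 0,"grip": 100},{"xyz": [0,0,10],"roll": -0.12,"grip": 100},{"xyz": [0,0,10],"roll": -0.12,"grip": 100},{"xyz": [0,0,10],"roll": -0.12,"grip": 100}]'

```text
time_s: 1.43
position: [0.5055, 0.2533, 0.2114]
tcp_rot: [[-0.36, 0.933, 0.001], [0.933, 0.36, 0.0], [-0.0, 0.001, -1.0]]
force: [-0.1, -1.1, -0.0]
opening: 1.005
grasp_force: 0.0
```

>>> move_arm --increments '[{"xyz": [0,0,10],"roll": -0.12,"grip": 100},{"xyz": [0,0,0],"roll": -0.12,"grip": 100},{"xyz": [0,0,0],"roll": -0.12,"grip": 100},{"xyz": [0,0,0],"roll": -0.12,"grip": 100},{"xyz": [0,0,0],"roll": -0.12,"grip": 100}]'

```text
time_s: 1.85
position: [0.506, 0.2521, 0.2012]
tcp_rot: [[-0.823, 0.569, 0.0], [0.569, 0.823, 0.0], [-0.0, 0.0, -1.0]]
force: [-0.1, 0.8, 0.6]
opening: 0.999
grasp_force: 0.0
```

>>> move_arm --increments '[{"xyz": [0,0,0],"roll": -0.12,"grip": 100},{"xyz": [0,0,0],"roll": -0.12,"grip": 100},{"xyz": [0,0,0],"roll": -0.12,"grip": 100},{"xyz": [0,0,0],"roll": -0.12,"grip": 100},{"xyz": [0,0,0],"roll": -0.12,"grip": 100}]'

```text
time_s: 2.27
position: [0.5061, 0.2521, 0.2014]
tcp_rot: [[-1.0, 0.005, 0.0], [0.005, 1.0, 0.0], [-0.0, 0.0, -1.0]]
force: [-0.1, 0.2, -0.2]
opening: 1.004
grasp_force: 0.0
```

```bash
cat >> h.py <<'E'
def st():
    s=bot.read_state();R=np.array(s['tcp_rot']);print('t',s['time_s'],'pos',(np.array(s['position'])*1000).round(1),'yawY',np.degrees(np.arctan2(R[1,1],R[0,1])).round(2),'z',R[:,2].round(4),'F',np.array(s['force']).round(2),'M',np.array(s['moment']).round(3),'op',round(s['opening'],3),'gf',s['grasp_force']);return s,R
E
python3 - <<'E'
from h import *
s,R=st()
im,d=bot.capture('wrist');P=cloud('wrist',d)
cv2.imwrite('pics/w1.png',im[:,:,::-1])
m=green(im)&(d>0)&(P[...,2]<.02);print(rect(P[m][:,:2]),P[m][:,2].mean())
t=(d>0)&(abs(P[...,2]-.060)<.006)&(np.hypot(P[...,0]-.503,P[...,1]-.251)<.06);print('tab',rect(P[t][:,:2]),P[t][:,2].mean(),t.sum())
im,d=bot.capture('scene');P=cloud('scene',d)
m=((d>0)&(abs(P[...,2]-.046)<.006)&(P[...,0]>.3)&(P[...,0]<.7)&(P[...,1]<-.05)&(P[...,1]>-.35)).astype(np.uint8)
m=cv2.morphologyEx(m,cv2.MORPH_OPEN,np.ones((3,3)))>0
print('trap',rect(P[m][:,:2]))
E
```

```text
t 2.2667 pos [506.1 252.1 201.4] yawY 89.72 z [ 3.e-04  1.e-04 -1.e+00] F [-0.06  0.21 -0.17] M [ 0.147 -0.015  0.005] op 1.004 gf 0.0
(array([547.9, 263.3]), 260.5, 117.3, 16.21) 0.006687998666915952
tab (array([503.4, 250.4]), 50.1, 14.0, 9.19) 0.06049988216749039 1118
trap (array([ 483.3, -218. ]), 274.1, 149.3, 6.65)
```

View pics/w1.png

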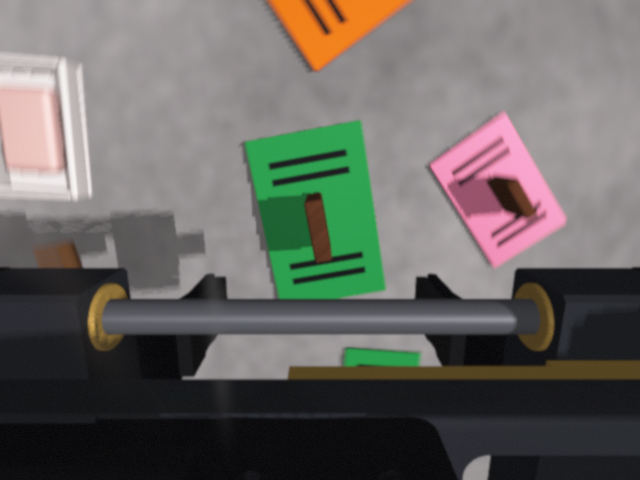

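The wrist view shows the chosen panel at (318,215) with its tab upright. The tab measures 50 x 14 mm with its top at 60 mm, as described. I'll descend and grip.

>>> move_arm --increments '[{"xyz": [2.7,-1.7,0],"roll": -0.0825,"grip": 100},{"xyz": [0,0,30],"roll": -0.0825,"grip": 80},{"xyz": [0,0,40],"roll": 0,"grip": 50},{"xyz": [0,0,40],"roll": 0,"grip": 50},{"xyz": [0,0,30],"roll": 0,"grip": 50}]'

```text
time_s: 2.78
position: [0.5026, 0.2501, 0.0592]
tcp_rot: [[-0.989, -0.15, -0.001], [-0.15, 0.989, -0.0], [0.001, -0.0, -1.0]]
force: [-0.1, -0.5, -0.4]
opening: 0.784
grasp_force: 0.0
```

>>> move_arm --increments '[{"xyz": [0,0,10.5],"roll": 0,"grip": 30},{"xyz": [0,0,0],"roll": 0,"grip": 20},{"xyz": [0,0,0],"roll": 0,"grip": 20},{"xyz": [0,0,0],"roll": 0,"grip": 16},{"xyz": [0,0,0],"roll": 0,"grip": 16}]'

```text
time_s: 3.2
position: [0.5049, 0.2509, 0.0529]
tcp_rot: [[-0.988, -0.153, 0.004], [-0.153, 0.988, 0.001], [-0.004, 0.0, -1.0]]
force: [0.6, -0.6, 0.9]
opening: 0.403
grasp_force: 0.0
```

```bash
python3 -c "
from h import *
s,R=st();print(R.round(4))"
```

```text
t 3.2 pos [504.9 250.9  52.9] yawY 98.81 z [ 0.0042  0.0011 -1.    ] F [ 0.58 -0.61  0.86] M [ 0.125 -0.043  0.079] op 0.403 gf 0.0
[[-9.882e-01 -1.531e-01  4.200e-03]
 [-1.531e-01  9.882e-01  1.100e-03]
 [-4.400e-03  5.000e-04 -1.000e+00]]
```

>>> move_arm --increments '[{"xyz": [0,0,1.5],"roll": 0,"grip": 18},{"xyz": [0,0,0],"roll": 0,"grip": 18},{"xyz": [0,0,0],"roll": 0,"grip": 17},{"xyz": [0,0,0],"roll": 0,"grip": 16},{"xyz": [0,0,0],"roll": 0,"grip": 16}]'

```text
time_s: 3.62
position: [0.5034, 0.2504, 0.0495]
tcp_rot: [[-0.988, -0.154, 0.0], [-0.154, 0.988, 0.0], [-0.0, 0.0, -1.0]]
force: [0.8, 0.3, -0.6]
opening: 0.163
grasp_force: 0.0
```

>>> move_arm --increments '[{"xyz": [0,0,0],"roll": 0,"grip": 16},{"xyz": [0,0,0],"roll": 0,"grip": 15},{"xyz": [0,0,0],"roll": 0,"grip": 15}]'

```text
time_s: 3.87
position: [0.5033, 0.2502, 0.0493]
tcp_rot: [[-0.988, -0.154, 0.0], [-0.154, 0.988, -0.0], [-0.0, -0.0, -1.0]]
force: [-0.6, -1.0, 2.2]
opening: 0.158
grasp_force: 30.0
```

>>> move_arm --increments '[{"xyz": [0,0,0],"roll": 0,"grip": 14},{"xyz": [0,0,0],"roll": 0,"grip": 14},{"xyz": [0,0,0],"roll": 0,"grip": 14}]'

```text
time_s: 4.12
position: [0.5034, 0.2502, 0.0494]
tcp_rot: [[-0.988, -0.154, 0.0], [-0.154, 0.988, -0.0], [-0.0, -0.0, -1.0]]
force: [-0.4, -1.3, 1.7]
opening: 0.157
grasp_force: 30.0
```

>>> move_arm --increments '[{"xyz": [0,0,-10],"roll": 0,"grip": 5},{"xyz": [0,0,-25],"roll": 0,"grip": 5},{"xyz": [0,0,-35],"roll": 0,"grip": 5},{"xyz": [0,0,-35],"roll": 0,"grip": 5},{"xyz": [0,0,-25],"roll": 0,"grip": 5}]'

```text
time_s: 4.53
position: [0.5035, 0.2508, 0.1819]
tcp_rot: [[-0.988, -0.153, 0.002], [-0.153, 0.988, 0.001], [-0.002, 0.001, -1.0]]
force: [0.6, 0.9, -2.9]
opening: 0.158
grasp_force: 30.0
```

>>> move_arm --increments '[{"xyz": [-4,-16,0],"roll": 0,"grip": 5},{"xyz": [-8,-33,0],"roll": 0,"grip": 5},{"xyz": [-8,-33,0],"roll": 0,"grip": 5},{"xyz": [-8,-33,0],"roll": 0,"grip": 5},{"xyz": [-8,-33,0],"roll": 0,"grip": 5}]'

```text
time_s: 4.95
position: [0.5613, 0.1088, 0.1795]
tcp_rot: [[-0.988, -0.154, -0.001], [-0.154, 0.988, 0.001], [0.001, 0.001, -1.0]]
force: [0.5, 1.0, -2.1]
opening: 0.158
grasp_force: 30.0
```

>>> move_arm --increments '[{"xyz": [-8,-33,0],"roll": 0,"grip": 5},{"xyz": [-8,-33,0],"roll": 0,"grip": 5},{"xyz": [-8,-33,0],"roll": 0,"grip": 5},{"xyz": [-8,-33,0],"roll": 0,"grip": 5},{"xyz": [-8,-33,0],"roll": 0,"grip": 5}]'

```text
time_s: 5.37
position: [0.6262, -0.0484, 0.1791]
tcp_rot: [[-0.988, -0.153, -0.001], [-0.153, 0.988, 0.001], [0.001, 0.001, -1.0]]
force: [-0.4, 0.3, -2.0]
opening: 0.162
grasp_force: 30.0
```

>>> move_arm --increments '[{"xyz": [-8,-33,0],"roll": 0,"grip": 5},{"xyz": [-8,-33,0],"roll": 0,"grip": 5},{"xyz": [-8,-33,0],"roll": 0,"grip": 5},{"xyz": [-8,-33,0],"roll": 0.024,"grip": 5},{"xyz": [-4,-16,0],"roll": 0.024,"grip": 5}]'

```text
time_s: 5.78
position: [0.6855, -0.1925, 0.1791]
tcp_rot: [[-0.995, -0.102, 0.002], [-0.102, 0.995, -0.002], [-0.002, -0.002, -1.0]]
force: [0.6, -0.1, -3.0]
opening: 0.157
grasp_force: 30.0
```

```bash
python3 - <<'E'
from h import *
s,R=st()
im,d=bot.capture('wrist');P=cloud('wrist',d);np.savez('/tmp/w2',im=im,d=d,P=P)
ims=[im]
im,d=bot.capture('side');np.savez('/tmp/side2',im=im,d=d,P=cloud('side',d));ims.append(im)
im,d=bot.capture('scene');np.savez('/tmp/scene2',im=im,d=d,P=cloud('scene',d));
ims.append(im)
cv2.imwrite('pics/m2.png',cv2.hconcat([cv2.resize(ims[0],(400,300)),ims[1][100:400,200:600]])[:,:,::-1])
for n in('w2','side2','scene2'):
    P=np.load('/tmp/%s.npz'%n)['P']
    q=P[np.isfinite(P).all(-1)]
    q=q[(q[:,0]>.3)&(q[:,0]<.68)&(q[:,1]<-.08)&(q[:,1]>-.35)&(abs(q[:,2]-.046)<.004)]
    if len(q)<50: print(n,len(q));continue
    a=np.radians(6.1);c=np.array([.484,-.214]);u=(q[:,:2]-c)@np.array([[np.cos(a),-np.sin(a)],[np.sin(a),np.cos(a)]])*1000
    print(n,len(q),rect(q[:,:2]),'x',np.histogram(u[:,0],np.arange(-150,151,4))[0],'y',np.histogram(u[:,1],np.arange(-90,91,4))[0])
E
```

```text
t 5.7833 pos [ 685.5 -192.5  179.1] yawY 95.86 z [ 0.0017 -0.0019 -1.    ] F [ 0.6  -0.06 -3.05] M [ 0.132 -0.097 -0.043] op 0.157 gf 29.995888718403876
w2 15230 (array([ 563.5, -210.3]), 142.7, 74.0, -84.34) x [   0    0    0    0    0    0    0    0    0    0    0    0    0    0
    0    0    0    0    0    0    0    0    0    0    0    0    0    0
    0    0    0    0    0    0    0    0    0    0    0    0    0    0
    0    0    0    0    0    0  233  303  310  299  297  286  293  283
  678 1337 1312 1313 1284 1258 1261 1255 1229 1214  785    0    0    0
    0    0    0    0    0] y [  0   0   0 281 692 688 695 478 359 351 359 358 355 357 363 353 355 359
 357 354 368 369 334 349 372 370 353 348 372 358 364 371 361 360 359 571
 686 694 693  64   0   0   0   0   0]
side2 1507 (array([ 483., -211.]), 267.8, 150.4, 6.06) x [ 0  0  0  4 36 36 32 30 35 36 32 33 39 29 37 32 36 34 32 33 34 35 32 35
 36 29 22  8  7  8  9  6 10  7 11  8  9  5  8  6  9  8  9  9  7  6 12  8
  9  4  9  8  7 10  5  5 28 28 46 30 45 32 29 33 36 38 33 31 36 35 31  0
  0  0  0] y [ 0  0  0  0 21 52 52 55 63 35 34 27 31 28 36 26 34 38 34 25 31 31 47 35
 29 41 36 35 34 30 55 34 27 42 40 41 55 69 54 76 63 10  1  0  0]
scene2 2747 (array([ 483.6, -217.1]), 273.1, 148.9, 6.31) x [ 0  0  0 13 60 59 57 56 64 48 60 64 57 49 64 57 59 53 74 65 57 69 58 57
 66 69 65 17 16 20 16 19 18 17 17 17 20 17 19 22 17 15 17 15 21 20 18 15
 21 23 17 17 20 15 12  6 40 60 48 55 58 46 59 53 57 57 58 50 59 59 71 13
  0  0  0] y [  0   0   0  32  85  76 105  89  39  32  35  37  38  40  62  64  77  66
  64  64  73  73  62  74  72  69  65  67  70  77  67  73  76  70  79  98
 127 129 143 171   7   0   0   0   0]
```

View pics/m2.png

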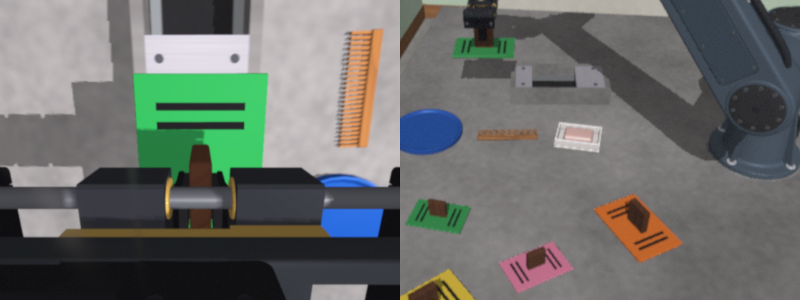

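The montage shows the held panel at (200,125) with the trap's narrow lip and opening beyond it in the wrist view. The panel hangs level beyond the trap in the side view. I'll measure the trap and panel in the same wrist frame.

```bash
python3 - <<'E'
from h import *
z=np.load('/tmp/w2.npz');P=z['P'];im=z['im']
def fit(q,x0,x1,nm):
    xs=np.arange(x0,x1,.004);lo=[];hi=[];X=[]
    for x in xs:
        w=q[(q[:,0]>=x)&(q[:,0]<x+.004)]
        if len(w)>20: X.append(w[:,0].mean()*1000);lo.append(w[:,1].min()*1000);hi.append(w[:,1].max()*1000)
    for e,v in(('lo',lo),('hi',hi)):
        v=np.array(v);Xa=np.array(X);k=np.ones(len(v),bool)
        for _ in range(4):
            p=np.polyfit(Xa[k],v[k],1);r=abs(v-np.polyval(p,Xa));k=r<max(1.,np.median(r)*2.5)
        print(nm,e,'yaw',np.degrees(np.arctan(p[0])).round(2),'y@500',np.polyval(p,500).round(1),'y@600',np.polyval(p,600).round(1),k.sum(),len(v))
F=np.isfinite(P).all(-1)&(z['d']>0)
q=P[F&(abs(P[...,2]-.046)<.005)&(P[...,0]<.66)&(P[...,1]<-.08)&(P[...,1]>-.35)]
print(q[:,2].mean(),q[:,0].min(),q[:,0].max());fit(q,.535,.61,'trap')
g=P[F&green(im)&(P[...,2]>.1)];print(g[:,2].mean(),g[:,0].min(),g[:,0].max());fit(g,.612,.66,'panel')
# lip edge
l=q[(abs(q[:,1]+.21)<.035)];a=np.radians(5.9)
u=(l[:,0]-.484)*np.cos(a)+(l[:,1]+.218)*np.sin(a);print('lip edge x',np.percentile(u,[0,1,2])*1000)
print(bot.read_state()['joint_positions'])
E
```

```text
0.04652781915786663 0.5207191875476347 0.6071582578905564
trap lo yaw 6.02 y@500 -288.3 y@600 -277.7 18 18
trap hi yaw 5.74 y@500 -145.2 y@600 -135.1 15 18
0.1371554880653181 0.6021541112304246 0.7397140822773366
panel lo yaw 5.77 y@500 -265.2 y@600 -255.1 13 13
panel hi yaw 5.62 y@500 -161.0 y@600 -151.2 13 13
lip edge x [76.64719525 77.36059976 77.79206351]
[-2.44857058e+01  4.06372679e+01  7.18253762e+01  5.02749587e-02
  6.76285290e+01 -1.20442151e+02]
```

>>> move_arm --increments '[{"xyz": [0,-3.5,20],"roll": 0,"grip": 5},{"xyz": [0,0,30],"roll": 0,"grip": 5},{"xyz": [0,0,20],"roll": 0,"grip": 5},{"xyz": [0,0,9],"roll": 0,"grip": 5},{"xyz": [0,0,0],"roll": 0,"grip": 5}]'

```text
time_s: 6.35
position: [0.6821, -0.1889, 0.097]
tcp_rot: [[-0.994, -0.107, -0.007], [-0.107, 0.994, 0.004], [0.007, 0.005, -1.0]]
force: [-0.6, 0.5, -2.3]
opening: 0.16
grasp_force: 30.0
```

>>> move_arm --increments '[{"xyz": [0,0,3],"roll": 0,"grip": 5},{"xyz": [0,0,1],"roll": 0,"grip": 5},{"xyz": [0,0,1],"roll": 0,"grip": 5}]'

```text
time_s: 6.6
position: [0.6858, -0.1917, 0.097]
tcp_rot: [[-0.994, -0.106, 0.003], [-0.106, 0.994, -0.001], [-0.003, -0.001, -1.0]]
force: [-0.5, -0.8, -2.6]
opening: 0.16
grasp_force: 30.0
```

>>> move_arm --increments '[{"xyz": [0,0,1],"roll": 0,"grip": 5},{"xyz": [0,0,1],"roll": 0,"grip": 5}]'

```text
time_s: 6.77
position: [0.6858, -0.1918, 0.0949]
tcp_rot: [[-0.994, -0.106, 0.003], [-0.106, 0.994, -0.001], [-0.003, -0.001, -1.0]]
force: [1.1, 0.7, 2.7]
opening: 0.159
grasp_force: 30.0
```

>>> move_arm --increments '[{"xyz": [0,0,1],"roll": 0,"grip": 5},{"xyz": [0,0,0],"roll": 0,"grip": 5}]'

```text
time_s: 6.93
position: [0.6863, -0.1919, 0.0939]
tcp_rot: [[-0.994, -0.106, 0.004], [-0.106, 0.994, -0.001], [-0.004, -0.001, -1.0]]
force: [2.2, 1.6, 3.5]
opening: 0.159
grasp_force: 30.0
```

>>> move_arm --increments '[{"xyz": [0,0,1.5],"roll": 0,"grip": 5},{"xyz": [0,0,0],"roll": 0,"grip": 5}]'

```text
time_s: 7.1
position: [0.6867, -0.192, 0.0921]
tcp_rot: [[-0.994, -0.106, 0.005], [-0.106, 0.994, -0.001], [-0.005, -0.002, -1.0]]
force: [3.0, 1.1, 5.2]
opening: 0.158
grasp_force: 30.0
```

>>> move_arm --increments '[{"xyz": [0,0,1.5],"roll": 0,"grip": 5},{"xyz": [0,0,0],"roll": 0,"grip": 5}]'

```text
time_s: 7.27
position: [0.686, -0.1921, 0.0899]
tcp_rot: [[-0.994, -0.106, 0.003], [-0.106, 0.994, -0.001], [-0.003, -0.002, -1.0]]
force: [3.8, 1.2, 4.2]
opening: 0.157
grasp_force: 30.0
```

>>> move_arm --increments '[{"xyz": [0,0,1.5],"roll": 0,"grip": 5},{"xyz": [0,0,0],"roll": 0,"grip": 5}]'

```text
time_s: 7.43
position: [0.6855, -0.192, 0.0879]
tcp_rot: [[-0.994, -0.106, 0.002], [-0.106, 0.994, -0.001], [-0.002, -0.001, -1.0]]
force: [4.6, -0.6, 4.0]
opening: 0.154
grasp_force: 30.0
```

```bash
cat >> h.py <<'E'
C=np.array([484,-216.7]);A=np.radians(5.85);EX=np.array([np.cos(A),np.sin(A)]);EY=np.array([-EX[1],EX[0]])
def tilt(n='side',a=None):
    "panel top plane from a camera: tilt about trap y (deg, + = +x end up), centre"
    im,d=bot.capture(n);P=cloud(n,d);m=green(im)&(d>0)
    k,l,stt,c=cv2.connectedComponentsWithStats(m.astype(np.uint8))
    q=P[m]*1000
    s=bot.read_state();p=np.array(s['position'])*1000
    q=q[(np.hypot(q[:,0]-p[0],q[:,1]-p[1])<130)]
    u=(q[:,:2]-C)@EX;v=(q[:,:2]-C)@EY
    w=np.ones(len(q),bool)
    for _ in range(5):
        X=np.c_[u,v,np.ones(len(u))];co=np.linalg.lstsq(X[w],q[w,2],rcond=None)[0];r=abs(q[:,2]-X@co);w=r<max(1.5,2.5*np.median(r[w]))
    print(n,'n',w.sum(),'tilt x',np.degrees(np.arctan(co[0])).round(2),'tilt y',np.degrees(np.arctan(co[1])).round(2),'x range',np.percentile(u,[.5,99.5]).round(1),'y range',np.percentile(v,[.5,99.5]).round(1),'tcp trap',((p[:2]-C)@EX).round(1),((p[:2]-C)@EY).round(1),p[2].round(1))
    return im,d
E
python3 -c "
from h import *
st();tilt('side');tilt('scene');tilt('wrist')"
```

```text
t 7.4333 pos [ 685.5 -192.    87.9] yawY 96.09 z [ 1.7e-03 -9.0e-04 -1.0e+00] F [ 4.65 -0.63  4.05] M [ 0.147 -0.597 -0.022] op 0.154 gf 29.999755024909973
side n 747 tilt x -6.0 tilt y 0.21 x range [121.4 276.1] y range [-43.9  63.1] tcp trap 202.9 4.0 88.0
scene n 1425 tilt x -5.97 tilt y -0.13 x range [121. 278.] y range [-47.2  57. ] tcp trap 202.8 4.1 87.9
wrist n 29634 tilt x -5.97 tilt y -0.08 x range [120.1 208.7] y range [-46.8  55.4] tcp trap 202.7 4.1 87.9
```

The panel pivots in the grip at about 6 N and is at 6° now. I'll take it to about 10.5°.

>>> move_arm --increments '[{"xyz": [0,0,1.5],"roll": 0,"grip": 5},{"xyz": [0,0,1.5],"roll": 0,"grip": 5},{"xyz": [0,0,1],"roll": 0,"grip": 5},{"xyz": [0,0,0],"roll": 0,"grip": 5}]'

```text
time_s: 7.92
position: [0.6853, -0.1918, 0.0838]
tcp_rot: [[-0.994, -0.106, 0.001], [-0.106, 0.994, -0.0], [-0.001, -0.001, -1.0]]
force: [5.3, -0.1, 4.8]
opening: 0.159
grasp_force: 30.0
```

```bash
python3 -c "
from h import *
st();tilt('scene')"
```

```text
t 7.9167 pos [ 685.3 -191.8   83.8] yawY 96.08 z [ 1.4e-03 -5.0e-04 -1.0e+00] F [ 5.28 -0.09  4.81] M [ 0.11  -0.672  0.009] op 0.159 gf 30.000099171884358
scene n 1469 tilt x -9.35 tilt y -0.11 x range [119.6 275.5] y range [-47.   58.2] tcp trap 202.8 4.3 83.8
```

>>> move_arm --increments '[{"xyz": [0,0,1.5],"roll": 0,"grip": 5},{"xyz": [0,0,0],"roll": 0,"grip": 5},{"xyz": [0,0,-8],"roll": 0,"grip": 5},{"xyz": [0,0,-25],"roll": 0,"grip": 5},{"xyz": [0,0,-30],"roll": 0,"grip": 5}]'

```text
time_s: 8.38
position: [0.679, -0.1897, 0.1401]
tcp_rot: [[-0.994, -0.106, -0.016], [-0.106, 0.994, 0.006], [0.015, 0.008, -1.0]]
force: [0.5, 0.0, -2.7]
opening: 0.158
grasp_force: 30.0
```

>>> move_arm --increments '[{"xyz": [0,0,0],"roll": 0.121,"grip": 5},{"xyz": [0,0,0],"roll": 0.121,"grip": 5},{"xyz": [0,0,0],"roll": 0.121,"grip": 5},{"xyz": [0,0,0],"roll": 0.121,"grip": 5},{"xyz": [0,0,0],"roll": 0.121,"grip": 5}]'

```text
time_s: 8.8
position: [0.6808, -0.1906, 0.1424]
tcp_rot: [[-0.875, 0.484, -0.01], [0.484, 0.875, 0.003], [0.01, -0.002, -1.0]]
force: [-1.1, -0.5, -2.7]
opening: 0.162
grasp_force: 30.0
```

>>> move_arm --increments '[{"xyz": [0,0,0],"roll": 0.121,"grip": 5},{"xyz": [0,0,0],"roll": 0.121,"grip": 5},{"xyz": [0,0,0],"roll": 0.121,"grip": 5},{"xyz": [0,0,0],"roll": 0.121,"grip": 5},{"xyz": [0,0,0],"roll": 0.121,"grip": 5}]'

```text
time_s: 9.22
position: [0.6808, -0.1906, 0.1422]
tcp_rot: [[-0.445, 0.896, -0.01], [0.896, 0.445, 0.003], [0.007, -0.007, -1.0]]
force: [0.4, -0.6, -2.4]
opening: 0.162
grasp_force: 30.0
```

>>> move_arm --increments '[{"xyz": [0,0,0],"roll": 0.121,"grip": 5},{"xyz": [0,0,0],"roll": 0.121,"grip": 5},{"xyz": [0,0,0],"roll": 0.121,"grip": 5},{"xyz": [0,0,0],"roll": 0.121,"grip": 5},{"xyz": [0,0,0],"roll": 0.121,"grip": 5}]'

```text
time_s: 9.63
position: [0.6808, -0.1906, 0.1422]
tcp_rot: [[0.144, 0.99, -0.01], [0.99, -0.143, 0.003], [0.002, -0.01, -1.0]]
force: [0.1, 0.1, -2.7]
opening: 0.159
grasp_force: 30.0
```

>>> move_arm --increments '[{"xyz": [0,0,0],"roll": 0.121,"grip": 5},{"xyz": [0,0,0],"roll": 0.121,"grip": 5},{"xyz": [0,0,0],"roll": 0.121,"grip": 5},{"xyz": [0,0,0],"roll": 0.121,"grip": 5},{"xyz": [0,0,0],"roll": 0.121,"grip": 5}]'

```text
time_s: 10.05
position: [0.6808, -0.1906, 0.1422]
tcp_rot: [[0.681, 0.732, -0.01], [0.732, -0.681, 0.003], [-0.004, -0.01, -1.0]]
force: [0.5, 0.6, -2.6]
opening: 0.162
grasp_force: 30.0
```

>>> move_arm --increments '[{"xyz": [0,0,0],"roll": 0.121,"grip": 5},{"xyz": [0,0,0],"roll": 0.121,"grip": 5},{"xyz": [0,0,0],"roll": 0.121,"grip": 5},{"xyz": [0,0,0],"roll": 0.121,"grip": 5},{"xyz": [0,0,0],"roll": 0.121,"grip": 5}]'

```text
time_s: 10.47
position: [0.6808, -0.1906, 0.1422]
tcp_rot: [[0.977, 0.215, -0.01], [0.215, -0.977, 0.003], [-0.009, -0.005, -1.0]]
force: [-0.8, -0.2, -2.8]
opening: 0.161
grasp_force: 30.0
```

>>> move_arm --increments '[{"xyz": [-20,2,0],"roll": 0.121,"grip": 5},{"xyz": [-30,2,0],"roll": 0,"grip": 5},{"xyz": [-30,0,0],"roll": 0,"grip": 5},{"xyz": [-30,0,0],"roll": 0,"grip": 5},{"xyz": [-30,0,0],"roll": 0,"grip": 5}]'

```text
time_s: 10.88
position: [0.5414, -0.2104, 0.143]
tcp_rot: [[0.995, 0.102, -0.009], [0.102, -0.995, 0.004], [-0.008, -0.005, -1.0]]
force: [-0.4, -1.1, -2.8]
opening: 0.158
grasp_force: 30.0
```

>>> move_arm --increments '[{"xyz": [-20,0,0],"roll": 0,"grip": 5},{"xyz": [0,0,0],"roll": 0,"grip": 5},{"xyz": [0,0,0],"roll": 0,"grip": 5}]'

```text
time_s: 11.13
position: [0.523, -0.213, 0.1437]
tcp_rot: [[0.995, 0.1, -0.007], [0.1, -0.995, 0.004], [-0.006, -0.005, -1.0]]
force: [0.3, 0.5, -2.4]
opening: 0.158
grasp_force: 30.0
```

```bash
python3 - <<'E'
from h import *
s,R=st();a=tilt('scene')[0];b=tilt('side')[0];im,d=tilt('wrist');P=cloud('wrist',d)
np.savez('/tmp/w3',im=im,d=d,P=P)
q=P[(d>0)&(abs(P[...,2]-.046)<.005)&(P[...,0]<.75)&(P[...,1]<-.08)&(P[...,1]>-.35)]*1000
u=(q[:,:2]-C)@EX;v=(q[:,:2]-C)@EY;print(len(q),'x',np.percentile(u,[.2,99.8]).round(1))
for x in range(-130,130,12):
    w=v[(u>=x)&(u<x+12)]
    if len(w)>60: print(x,w.min().round(1),w.max().round(1))
cv2.imwrite('pics/m3.png',cv2.hconcat([cv2.resize(im,(400,300)),cv2.resize(a[60:300,80:400],(400,300))])[:,:,::-1])
E
```

```text
t 11.1333 pos [ 523.  -213.   143.7] yawY -84.25 z [-0.0068  0.0039 -1.    ] F [ 0.29  0.49 -2.42] M [ 0.014  0.063 -0.011] op 0.158 gf 29.99977772589773
scene n 1226 tilt x 10.08 tilt y 0.18 x range [-31.7 126.5] y range [-51.4  52.8] tcp trap 41.1 -1.2 144.2
side n 782 tilt x 10.23 tilt y 0.34 x range [-27.3 125.3] y range [-48.1  56.4] tcp trap 42.2 -1.6 144.5
wrist n 31603 tilt x 10.32 tilt y -0.03 x range [ 38.6 129.3] y range [-52.3  49.8] tcp trap 42.8 -1.7 144.7
717 x [ 32.1 131.5]
26 -70.6 71.2
38 -70.9 71.6
50 -70.7 71.5
62 -70.5 71.8
74 68.5 71.9
86 68.8 71.7
```

View pics/m3.png

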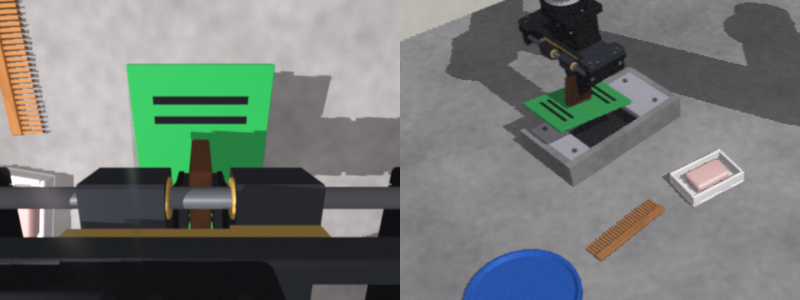

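The montage shows the panel tilted about 10° above the trap, low end towards the wide lip and raised end over the narrow lip, with bystanders undisturbed. Now I'll lower it to the entry height.

>>> move_arm --increments '[{"xyz": [0,-1.2,20],"roll": 0,"grip": 5},{"xyz": [0,0,18],"roll": 0,"grip": 5},{"xyz": [0,0,10],"roll": 0,"grip": 5},{"xyz": [0,0,0],"roll": 0,"grip": 5},{"xyz": [0,0,0],"roll": 0,"grip": 5}]'

```text
time_s: 11.7
position: [0.5267, -0.2127, 0.0966]
tcp_rot: [[0.995, 0.102, -0.001], [0.102, -0.995, 0.001], [-0.001, -0.001, -1.0]]
force: [0.2, -0.4, -1.9]
opening: 0.156
grasp_force: 30.0
```

```bash
cat >> h.py <<'E'
def ends(th,g=49.4):
    s,R=st();p=np.array(s['position'])*1000;x=(p[:2]-C)@EX;y=(p[:2]-C)@EY;t=np.radians(th)
    c=np.array([x+g*np.sin(t),p[2]-g*np.cos(t)]);a=c-80*np.array([np.cos(t),np.sin(t)]);b=c+80*np.array([np.cos(t),np.sin(t)])
    print('tcp',x.round(1),y.round(1),p[2].round(1),'a',a.round(1),'b',b.round(1),'lip room',(40-(a[1]+6/np.cos(t)+max(0,-44-a[0])*np.tan(t))).round(1),'under at 76',(a[1]+(76-a[0])*np.tan(t)).round(1))
E
python3 -c "
from h import *
st();tilt('scene');tilt('side');ends(10.4)"
```

```text
t 11.7 pos [ 526.7 -212.7   96.6] yawY -84.13 z [-1.3e-03  8.0e-04 -1.0e+00] F [ 0.17 -0.44 -1.87] M [0.022 0.125 0.006] op 0.156 gf 29.99981038738042
scene n 1041 tilt x 10.34 tilt y 0.19 x range [-53.7 130.2] y range [-52.4  52.8] tcp trap 43.3 -0.8 97.3
side n 741 tilt x 10.59 tilt y -0.17 x range [-25.6 128. ] y range [-48.2  56.4] tcp trap 43.5 -1.0 97.8
t 11.8 pos [ 527.3 -213.3   97.8] yawY -84.15 z [ 1.2e-03 -8.0e-04 -1.0e+00] F [ 0.03  0.43 -2.71] M [0.032 0.146 0.027] op 0.157 gf 29.999636630527675
tcp 43.5 -1.0 97.8 a [-26.3  34.8] b [131.1  63.7] lip room -0.9 under at 76 53.6
```

>>> move_arm --increments '[{"xyz": [0,-0.6,4.5],"roll": 0,"grip": 5},{"xyz": [-5,0,0],"roll": 0,"grip": 5},{"xyz": [-8,0,0],"roll": 0,"grip": 5},{"xyz": [-7,0,0],"roll": 0,"grip": 5},{"xyz": [0,0,0],"roll": 0,"grip": 5}]'

```text
time_s: 12.22
position: [0.5041, -0.2139, 0.0928]
tcp_rot: [[0.995, 0.101, -0.003], [0.101, -0.995, 0.001], [-0.003, -0.002, -1.0]]
force: [-0.7, 0.1, -2.2]
opening: 0.161
grasp_force: 30.0
```

```bash
python3 -c "
from h import *
ends(10.5)"
```

```text
t 12.2167 pos [ 504.1 -213.9   92.8] yawY -84.21 z [-0.0027  0.0015 -1.    ] F [-0.68  0.13 -2.18] M [-0.01   0.149 -0.006] op 0.161 gf 29.999710195697844
tcp 20.3 0.7 92.8 a [-49.4  29.6] b [108.   58.8] lip room 3.3 under at 76 52.8
```

>>> move_arm --increments '[{"xyz": [-4,0,1],"roll": 0,"grip": 5},{"xyz": [-5,0,1],"roll": 0,"grip": 5},{"xyz": [-5,0,1],"roll": 0,"grip": 5},{"xyz": [0,0,0],"roll": 0,"grip": 5},{"xyz": [0,0,0],"roll": 0,"grip": 5}]'

```text
time_s: 12.63
position: [0.4922, -0.2159, 0.0896]
tcp_rot: [[0.995, 0.101, -0.0], [0.101, -0.995, 0.0], [-0.0, -0.0, -1.0]]
force: [-1.1, -0.4, -2.6]
opening: 0.157
grasp_force: 30.0
```

>>> move_arm --increments '[{"xyz": [-4,0,1],"roll": 0,"grip": 5},{"xyz": [-4,0,1],"roll": 0,"grip": 5},{"xyz": [-4,0,0.5],"roll": 0,"grip": 5},{"xyz": [0,0,0],"roll": 0,"grip": 5},{"xyz": [0,0,0],"roll": 0,"grip": 5}]'

```text
time_s: 13.05
position: [0.4803, -0.217, 0.0872]
tcp_rot: [[0.995, 0.101, -0.0], [0.101, -0.995, 0.0], [-0.0, -0.0, -1.0]]
force: [-0.7, 0.8, -2.6]
opening: 0.157
grasp_force: 30.0
```

```bash
python3 -c "
from h import *
tilt('scene');tilt('side');ends(10.5)"
```

```text
scene n 825 tilt x 10.35 tilt y 0.16 x range [-46.9  84. ] y range [-51.8  52.6] tcp trap -3.4 -0.1 87.2
side n 538 tilt x 10.33 tilt y 0.04 x range [-42.8  81.6] y range [-48.5  57.1] tcp trap -3.2 -0.2 87.3
t 13.15 pos [ 480.9 -217.2   87.3] yawY -84.18 z [ 4.e-04 -3.e-04 -1.e+00] F [ 0.84  0.25 -2.65] M [0.059 0.153 0.036] op 0.159 gf 29.999834708869457
tcp -3.2 -0.2 87.3 a [-72.8  24.2] b [84.5 53.3] lip room 4.4 under at 76 51.7
```

>>> move_arm --increments '[{"xyz": [-4,0,0.4],"roll": 0,"grip": 5},{"xyz": [-4,0,0.3],"roll": 0,"grip": 5},{"xyz": [-4,0,0],"roll": 0,"grip": 5},{"xyz": [0,0,0],"roll": 0,"grip": 5}]'

```text
time_s: 13.48
position: [0.4674, -0.2179, 0.0864]
tcp_rot: [[0.995, 0.101, -0.002], [0.101, -0.995, 0.001], [-0.002, -0.001, -1.0]]
force: [0.1, 0.1, -2.3]
opening: 0.159
grasp_force: 30.0
```

>>> move_arm --increments '[{"xyz": [-3,0,0],"roll": 0,"grip": 5},{"xyz": [-2,0,0],"roll": 0,"grip": 5},{"xyz": [0,0,0],"roll": 0,"grip": 5},{"xyz": [0,0,0],"roll": 0,"grip": 5}]'

```text
time_s: 13.82
position: [0.4637, -0.2188, 0.0866]
tcp_rot: [[0.995, 0.101, 0.0], [0.101, -0.995, 0.0], [0.0, -0.0, -1.0]]
force: [0.5, 0.1, -2.7]
opening: 0.16
grasp_force: 30.0
```

```bash
python3 -c "
from h import *
tilt('scene');tilt('side');ends(10.4)"
```

```text
scene n 838 tilt x 10.4 tilt y 0.05 x range [-44.8  67.9] y range [-52.8  52.6] tcp trap -20.3 -0.1 86.6
side n 470 tilt x 10.84 tilt y 0.71 x range [-42.   66.2] y range [-49.6  58. ] tcp trap -20.2 -0.1 86.6
t 13.9167 pos [ 463.9 -218.9   86.6] yawY -84.17 z [ 2.e-04 -2.e-04 -1.e+00] F [-0.13  0.06 -2.84] M [ 0.078  0.123 -0.013] op 0.162 gf 29.999791863374412
tcp -20.2 -0.1 86.6 a [-90.   23.5] b [67.4 52.4] lip room 1.9 under at 76 54.0
```

Inserted 46 mm under the wide lip with no contact. Next I'll lower it by feel so the rib turns it flat.

>>> move_arm --increments '[{"xyz": [0,0,1],"roll": 0,"grip": 5},{"xyz": [0,0,1],"roll": 0,"grip": 5},{"xyz": [0,0,0],"roll": 0,"grip": 5}]'

```text
time_s: 14.17
position: [0.4637, -0.2187, 0.0843]
tcp_rot: [[0.995, 0.102, -0.0], [0.102, -0.995, 0.0], [-0.0, -0.0, -1.0]]
force: [-0.4, -0.2, -2.7]
opening: 0.154
grasp_force: 30.0
```

>>> move_arm --increments '[{"xyz": [0,0,1],"roll": 0,"grip": 5},{"xyz": [0,0,1],"roll": 0,"grip": 5},{"xyz": [0,0,0],"roll": 0,"grip": 5}]'

```text
time_s: 14.42
position: [0.4636, -0.2187, 0.0823]
tcp_rot: [[0.995, 0.102, -0.0], [0.102, -0.995, 0.0], [-0.0, -0.0, -1.0]]
force: [0.2, 0.2, -2.5]
opening: 0.161
grasp_force: 30.0
```

>>> move_arm --increments '[{"xyz": [0,0,1],"roll": 0,"grip": 5},{"xyz": [0,0,1],"roll": 0,"grip": 5},{"xyz": [0,0,0],"roll": 0,"grip": 5}]'

```text
time_s: 14.67
position: [0.4638, -0.2188, 0.0807]
tcp_rot: [[0.995, 0.102, 0.0], [0.102, -0.995, -0.0], [0.0, 0.0, -1.0]]
force: [-0.4, 0.4, -0.8]
opening: 0.159
grasp_force: 30.0
```

```bash
python3 -c "
from h import *
tilt('scene');tilt('side');ends(10.4)"
```

```text
scene n 842 tilt x 10.41 tilt y 0.18 x range [-49.5  67.8] y range [-52.2  52.5] tcp trap -20.3 -0.1 80.7
side n 427 tilt x 10.25 tilt y 0.49 x range [-42.5  66.1] y range [-48.2  55.3] tcp trap -20.3 -0.1 80.7
t 14.7667 pos [ 463.8 -218.8   80.7] yawY -84.16 z [ 1.e-04 -1.e-04 -1.e+00] F [ 0.2   0.4  -0.69] M [0.108 0.162 0.025] op 0.156 gf 30.00054088421166
tcp -20.3 -0.1 80.7 a [-90.1  17.7] b [67.3 46.5] lip room 7.8 under at 76 48.1
```

>>> move_arm --increments '[{"xyz": [0,0,1],"roll": 0,"grip": 5},{"xyz": [0,0,1],"roll": 0,"grip": 5},{"xyz": [0,0,0],"roll": 0,"grip": 5}]'

```text
time_s: 15.02
position: [0.4648, -0.2191, 0.0792]
tcp_rot: [[0.995, 0.101, 0.002], [0.101, -0.995, -0.001], [0.002, 0.001, -1.0]]
force: [0.7, 0.8, 4.6]
opening: 0.158
grasp_force: 30.0
```

>>> move_arm --increments '[{"xyz": [0,0,1],"roll": 0,"grip": 5},{"xyz": [0,0,1],"roll": 0,"grip": 5},{"xyz": [0,0,0],"roll": 0,"grip": 5}]'

```text
time_s: 15.27
position: [0.4654, -0.2194, 0.0775]
tcp_rot: [[0.995, 0.101, 0.004], [0.101, -0.995, -0.002], [0.004, 0.002, -1.0]]
force: [2.6, 1.8, 5.4]
opening: 0.16
grasp_force: 30.0
```

```bash
python3 -c "
from h import *
tilt('scene');tilt('side');ends(10.4)"
```

```text
scene n 868 tilt x 6.58 tilt y -0.17 x range [-49.5  68.2] y range [-52.6  49.8] tcp trap -18.8 -0.8 77.5
side n 381 tilt x 7.08 tilt y 0.32 x range [-43.   66.1] y range [-49.6  49.9] tcp trap -18.8 -0.8 77.5
t 15.3667 pos [ 465.4 -219.4   77.5] yawY -84.21 z [ 0.0037 -0.0018 -1.    ] F [2.42 0.2  5.22] M [ 0.38  -0.118 -0.041] op 0.158 gf 30.00024494016543
tcp -18.8 -0.8 77.5 a [-88.6  14.5] b [68.8 43.3] lip room 11.3 under at 76 44.7
```

>>> move_arm --increments '[{"xyz": [0,0,1],"roll": 0,"grip": 5},{"xyz": [0,0,1],"roll": 0,"grip": 5},{"xyz": [0,0,0],"roll": 0,"grip": 5}]'

```text
time_s: 15.62
position: [0.4658, -0.2197, 0.0756]
tcp_rot: [[0.995, 0.101, 0.005], [0.101, -0.995, -0.002], [0.004, 0.003, -1.0]]
force: [2.7, 1.0, 5.9]
opening: 0.159
grasp_force: 30.0
```

>>> move_arm --increments '[{"xyz": [0,0,1],"roll": 0,"grip": 5},{"xyz": [0,0,0],"roll": 0,"grip": 5}]'

```text
time_s: 15.78
position: [0.466, -0.2199, 0.0747]
tcp_rot: [[0.995, 0.101, 0.005], [0.101, -0.995, -0.003], [0.005, 0.003, -1.0]]
force: [4.2, 0.5, 6.2]
opening: 0.157
grasp_force: 30.0
```

```bash
python3 -c "
from h import *
tilt('scene');tilt('side');ends(3)"
```

```text
scene n 780 tilt x 4.52 tilt y 0.05 x range [-51.3  67. ] y range [-54.3  45.4] tcp trap -18.2 -1.3 74.7
side n 328 tilt x 4.95 tilt y 0.85 x range [-43.6  66. ] y range [-50.1  40.4] tcp trap -18.2 -1.3 74.7
t 15.8833 pos [ 466.  -219.9   74.7] yawY -84.22 z [ 0.0051 -0.0028 -1.    ] F [4.14 1.83 5.54] M [ 0.349 -0.211 -0.063] op 0.163 gf 30.000040519516915
tcp -18.2 -1.3 74.7 a [-95.5  21.2] b [64.3 29.6] lip room 10.1 under at 76 30.2
```

>>> move_arm --increments '[{"xyz": [0,-0.5,1],"roll": 0,"grip": 5},{"xyz": [0,-0.5,1],"roll": 0,"grip": 5},{"xyz": [0,0,0],"roll": 0,"grip": 5}]'

```text
time_s: 16.13
position: [0.4666, -0.2196, 0.0729]
tcp_rot: [[0.995, 0.101, 0.007], [0.101, -0.995, -0.004], [0.006, 0.005, -1.0]]
force: [4.5, -0.5, 5.9]
opening: 0.154
grasp_force: 30.0
```

>>> move_arm --increments '[{"xyz": [0,0,1],"roll": 0,"grip": 5},{"xyz": [0,0,0],"roll": 0,"grip": 5}]'

```text
time_s: 16.3
position: [0.4666, -0.2196, 0.0719]
tcp_rot: [[0.995, 0.101, 0.007], [0.101, -0.995, -0.004], [0.006, 0.005, -1.0]]
force: [3.4, -0.2, 6.4]
opening: 0.158
grasp_force: 30.0
```

```bash
python3 -c "
from h import *
tilt('scene');tilt('side');ends(2)"
```

```text
scene n 693 tilt x 2.05 tilt y 0.31 x range [-51.8  65.3] y range [-54.1  40.9] tcp trap -17.6 -1.2 71.9
side n 237 tilt x 2.16 tilt y 1.37 x range [-44.1  65.7] y range [-52.1  30.8] tcp trap -17.6 -1.2 71.9
t 16.4 pos [ 466.6 -219.6   71.9] yawY -84.2 z [ 0.0067 -0.0043 -1.    ] F [3.91 0.18 5.41] M [ 0.15  -0.308 -0.028] op 0.16 gf 29.998794381972402
tcp -17.6 -1.2 71.9 a [-95.8  19.8] b [64.1 25.4] lip room 12.4 under at 76 25.8
```

>>> move_arm --increments '[{"xyz": [0,-0.6,-1.5],"roll": 0,"grip": 5},{"xyz": [0,0,-1.5],"roll": 0,"grip": 5},{"xyz": [0,0,0],"roll": 0,"grip": 5},{"xyz": [0,0,0],"roll": 0,"grip": 5}]'

```text
time_s: 16.73
position: [0.4629, -0.2168, 0.0731]
tcp_rot: [[0.995, 0.102, -0.001], [0.102, -0.995, 0.001], [-0.001, -0.001, -1.0]]
force: [0.3, -0.5, -2.3]
opening: 0.16
grasp_force: 30.0
```

```bash
python3 -c "
from h import *
tilt('scene');tilt('side');ends(2.2)"
```

```text
scene n 715 tilt x 1.63 tilt y 0.28 x range [-51.7  63.1] y range [-50.5  42.7] tcp trap -21.0 2.1 73.1
side n 303 tilt x 1.98 tilt y 1.04 x range [-42.2  62.9] y range [-49.6  33.4] tcp trap -20.9 2.0 73.1
t 16.8333 pos [ 463.  -216.9   73.1] yawY -84.17 z [-1.1e-03  8.0e-04 -1.0e+00] F [-0.86  0.31 -1.69] M [-0.004  0.099  0.008] op 0.16 gf 29.990565769840032
tcp -20.9 2.0 73.1 a [-98.9  20.7] b [61.  26.9] lip room 11.2 under at 76 27.4
```

>>> move_arm --increments '[{"xyz": [0,1.9,-2],"roll": 0,"grip": 5},{"xyz": [3,0,0],"roll": 0,"grip": 5},{"xyz": [5,0,0],"roll": 0,"grip": 5},{"xyz": [4,0,0],"roll": 0,"grip": 5},{"xyz": [0,0,0],"roll": 0,"grip": 5}]'

```text
time_s: 17.25
position: [0.4772, -0.2183, 0.0757]
tcp_rot: [[0.995, 0.102, 0.002], [0.102, -0.995, -0.001], [0.002, 0.001, -1.0]]
force: [0.0, -0.2, -3.3]
opening: 0.156
grasp_force: 30.0
```

```bash
python3 -c "
from h import *
tilt('scene');ends(1.9)"
```

```text
scene n 742 tilt x 1.61 tilt y 0.37 x range [-49.5  68.1] y range [-52.8  44.7] tcp trap -7.6 -0.5 75.6
t 17.3 pos [ 476.5 -218.    75.6] yawY -84.13 z [ 7.e-04 -5.e-04 -1.e+00] F [ 0.53 -0.03 -2.71] M [0.045 0.123 0.033] op 0.156 gf 29.990559672005475
tcp -7.6 -0.5 75.6 a [-85.9  23.6] b [74.  28.9] lip room 9.1 under at 76 28.9
```

>>> move_arm --increments '[{"xyz": [2,0,0],"roll": 0,"grip": 5},{"xyz": [2,0,0],"roll": 0,"grip": 5},{"xyz": [2,0,0],"roll": 0,"grip": 5},{"xyz": [0,0,0],"roll": 0,"grip": 5}]'

```text
time_s: 17.63
position: [0.4822, -0.2174, 0.0756]
tcp_rot: [[0.995, 0.102, 0.001], [0.102, -0.995, -0.0], [0.001, 0.0, -1.0]]
force: [-0.0, 0.4, -1.5]
opening: 0.156
grasp_force: 30.0
```

>>> move_arm --increments '[{"xyz": [1,0,0],"roll": 0,"grip": 5},{"xyz": [1,0,0],"roll": 0,"grip": 5},{"xyz": [0,0,0],"roll": 0,"grip": 5}]'

```text
time_s: 17.88
position: [0.4839, -0.2171, 0.0756]
tcp_rot: [[0.995, 0.102, 0.0], [0.102, -0.995, -0.0], [0.0, 0.0, -1.0]]
force: [0.7, -0.2, -2.6]
opening: 0.155
grasp_force: 30.0
```

>>> move_arm --increments '[{"xyz": [1,0,0],"roll": 0,"grip": 5},{"xyz": [1,0,0],"roll": 0,"grip": 5},{"xyz": [0,0,0],"roll": 0,"grip": 5}]'

```text
time_s: 18.13
position: [0.4859, -0.2169, 0.0756]
tcp_rot: [[0.995, 0.102, 0.0], [0.102, -0.995, -0.0], [0.0, 0.0, -1.0]]
force: [-0.1, -0.5, -3.2]
opening: 0.16
grasp_force: 30.0
```

>>> move_arm --increments '[{"xyz": [1,0,0],"roll": 0,"grip": 5},{"xyz": [1,0,0],"roll": 0,"grip": 5},{"xyz": [0,0,0],"roll": 0,"grip": 5}]'

```text
time_s: 18.38
position: [0.4879, -0.2167, 0.0756]
tcp_rot: [[0.995, 0.102, 0.0], [0.102, -0.995, -0.0], [0.0, 0.0, -1.0]]
force: [-0.0, 0.3, -2.4]
opening: 0.16
grasp_force: 30.0
```

```bash
python3 -c "
from h import *
ends(1.9)"
```

```text
t 18.3833 pos [ 487.9 -216.7   75.6] yawY -84.16 z [ 3.e-04 -2.e-04 -1.e+00] F [-0.    0.28 -2.36] M [ 0.028  0.151 -0.031] op 0.16 gf 29.990526193287224
tcp 3.9 -0.4 75.6 a [-74.4  23.5] b [85.5 28.9] lip room 9.4 under at 76 28.5
```

>>> move_arm --increments '[{"xyz": [1,0,0],"roll": 0,"grip": 5},{"xyz": [1,0,0],"roll": 0,"grip": 5},{"xyz": [1,0,0],"roll": 0,"grip": 5}]'

```text
time_s: 18.63
position: [0.4908, -0.2164, 0.0756]
tcp_rot: [[0.995, 0.102, 0.0], [0.102, -0.995, -0.0], [0.0, 0.0, -1.0]]
force: [-0.3, 0.5, -1.7]
opening: 0.161
grasp_force: 30.0
```

>>> move_arm --increments '[{"xyz": [1,0,0],"roll": 0,"grip": 5},{"xyz": [1,0,0],"roll": 0,"grip": 5},{"xyz": [1,0,0],"roll": 0,"grip": 5}]'

```text
time_s: 18.88
position: [0.4937, -0.216, 0.0755]
tcp_rot: [[0.995, 0.102, -0.0], [0.102, -0.995, 0.0], [-0.0, -0.0, -1.0]]
force: [0.8, 1.3, -2.7]
opening: 0.159
grasp_force: 30.0
```

>>> move_arm --increments '[{"xyz": [1,0,0],"roll": 0,"grip": 5},{"xyz": [1,0,0],"roll": 0,"grip": 5}]'

```text
time_s: 19.05
position: [0.4957, -0.2158, 0.0755]
tcp_rot: [[0.995, 0.102, -0.0], [0.102, -0.995, 0.0], [0.0, -0.0, -1.0]]
force: [0.4, 0.4, -2.8]
opening: 0.161
grasp_force: 30.0
```

>>> move_arm --increments '[{"xyz": [1,0,0],"roll": 0,"grip": 5},{"xyz": [1,0,0],"roll": 0,"grip": 5}]'

```text
time_s: 19.22
position: [0.4977, -0.2156, 0.0756]
tcp_rot: [[0.995, 0.102, -0.0], [0.102, -0.995, 0.0], [-0.0, -0.0, -1.0]]
force: [0.6, 0.1, -2.9]
opening: 0.158
grasp_force: 30.0
```

```bash
python3 -c "
from h import *
ends(1.9)"
```

```text
t 19.2167 pos [ 497.7 -215.6   75.6] yawY -84.17 z [-0.  0. -1.] F [ 0.63  0.06 -2.86] M [0.014 0.103 0.023] op 0.158 gf 29.990501620341092
tcp 13.7 -0.3 75.6 a [-64.6  23.5] b [95.3 28.8] lip room 9.8 under at 76 28.2
```

>>> move_arm --increments '[{"xyz": [1,0,0],"roll": 0,"grip": 5},{"xyz": [1,0,0],"roll": 0,"grip": 5}]'

```text
time_s: 19.38
position: [0.4993, -0.2154, 0.0755]
tcp_rot: [[0.995, 0.102, -0.001], [0.102, -0.995, 0.0], [-0.001, -0.0, -1.0]]
force: [-1.8, -1.7, -1.9]
opening: 0.161
grasp_force: 30.0
```

>>> move_arm --increments '[{"xyz": [1,0,0],"roll": 0,"grip": 5},{"xyz": [1,0,0],"roll": 0,"grip": 5}]'

```text
time_s: 19.55
position: [0.4996, -0.2151, 0.0753]
tcp_rot: [[0.995, 0.103, -0.005], [0.103, -0.995, 0.001], [-0.005, -0.001, -1.0]]
force: [-7.2, -3.6, 0.0]
opening: 0.164
grasp_force: 30.0
```

>>> move_arm --increments '[{"xyz": [1,0,0],"roll": 0,"grip": 5},{"xyz": [1,0,0],"roll": 0,"grip": 5}]'

```text
time_s: 19.72
position: [0.4998, -0.2147, 0.0752]
tcp_rot: [[0.995, 0.104, -0.009], [0.104, -0.995, 0.002], [-0.008, -0.002, -1.0]]
force: [-11.2, -5.9, 1.5]
opening: 0.159
grasp_force: 30.0
```

The stop is felt at b ≈ +97, which matches the rib contact. I'll ease off and lower onto the ledges.

>>> move_arm --increments '[{"xyz": [-2.5,0,0],"roll": 0,"grip": 5},{"xyz": [-2.5,0,0],"roll": 0,"grip": 5},{"xyz": [0,0,0],"roll": 0,"grip": 5},{"xyz": [0,0,0],"roll": 0,"grip": 5}]'

```text
time_s: 20.05
position: [0.4991, -0.2157, 0.0757]
tcp_rot: [[0.995, 0.101, 0.001], [0.101, -0.995, -0.0], [0.001, 0.0, -1.0]]
force: [0.3, -0.1, -2.4]
opening: 0.155
grasp_force: 30.0
```

```bash
python3 -c "
from h import *
tilt('scene');ends(1.9)"
```

```text
scene n 640 tilt x 2.18 tilt y 0.26 x range [-50.8  67.8] y range [-52.6  44.7] tcp trap 15.1 -0.5 75.7
t 20.1 pos [ 499.1 -215.7   75.7] yawY -84.18 z [ 9.e-04 -4.e-04 -1.e+00] F [ 0.26 -0.03 -2.74] M [ 0.013  0.182 -0.061] op 0.158 gf 29.990842037368566
tcp 15.1 -0.5 75.7 a [-63.2  23.7] b [96.7 29. ] lip room 9.7 under at 76 28.3
```

>>> move_arm --increments '[{"xyz": [0.3,0,2],"roll": 0,"grip": 5},{"xyz": [0,0,2],"roll": 0,"grip": 5},{"xyz": [0,0,1.5],"roll": 0,"grip": 5},{"xyz": [0,0,0],"roll": 0,"grip": 5}]'

```text
time_s: 20.43
position: [0.499, -0.2154, 0.0696]
tcp_rot: [[0.995, 0.101, 0.0], [0.101, -0.995, 0.0], [0.0, -0.0, -1.0]]
force: [0.7, -0.7, -2.7]
opening: 0.158
grasp_force: 30.0
```

>>> move_arm --increments '[{"xyz": [0,0,1],"roll": 0,"grip": 5},{"xyz": [0,0,0],"roll": 0,"grip": 5}]'

```text
time_s: 20.6
position: [0.499, -0.2155, 0.0689]
tcp_rot: [[0.995, 0.101, 0.0], [0.101, -0.995, 0.0], [0.0, -0.0, -1.0]]
force: [-0.5, -0.3, -2.0]
opening: 0.157
grasp_force: 30.0
```

>>> move_arm --increments '[{"xyz": [0,0,1],"roll": 0,"grip": 5},{"xyz": [0,0,0],"roll": 0,"grip": 5}]'

```text
time_s: 20.77
position: [0.499, -0.2155, 0.068]
tcp_rot: [[0.995, 0.102, 0.0], [0.102, -0.995, -0.0], [0.0, 0.0, -1.0]]
force: [-0.0, 0.1, -2.1]
opening: 0.158
grasp_force: 30.0
```

```bash
python3 -c "
from h import *
tilt('scene');ends(1.9)"
```

```text
scene n 504 tilt x 1.85 tilt y 0.21 x range [-57.   62.4] y range [-52.4  38. ] tcp trap 15.0 -0.4 68.0
t 20.8167 pos [ 499.  -215.5   68. ] yawY -84.17 z [ 2.e-04 -1.e-04 -1.e+00] F [-0.18  0.5  -1.84] M [0.027 0.147 0.015] op 0.163 gf 29.990505406167358
tcp 15.0 -0.4 68.0 a [-63.3  16. ] b [96.6 21.3] lip room 17.4 under at 76 20.6
```

>>> move_arm --increments '[{"xyz": [0.3,0,1],"roll": 0,"grip": 5},{"xyz": [0,0,0],"roll": 0,"grip": 5}]'

```text
time_s: 20.98
position: [0.4991, -0.2154, 0.0669]
tcp_rot: [[0.995, 0.102, -0.0], [0.102, -0.995, 0.0], [-0.0, -0.0, -1.0]]
force: [-0.6, 0.6, -2.2]
opening: 0.16
grasp_force: 30.0
```

>>> move_arm --increments '[{"xyz": [0.3,0,1],"roll": 0,"grip": 5},{"xyz": [0,0,0],"roll": 0,"grip": 5}]'

```text
time_s: 21.15
position: [0.4994, -0.2154, 0.0661]
tcp_rot: [[0.995, 0.102, -0.0], [0.102, -0.995, 0.0], [-0.0, -0.0, -1.0]]
force: [0.0, 0.5, -0.1]
opening: 0.158
grasp_force: 30.0
```

>>> move_arm --increments '[{"xyz": [0,0,0.8],"roll": 0,"grip": 5},{"xyz": [0,0,0],"roll": 0,"grip": 5}]'

```text
time_s: 21.32
position: [0.4996, -0.2154, 0.0657]
tcp_rot: [[0.995, 0.102, 0.0], [0.102, -0.995, -0.0], [0.0, 0.0, -1.0]]
force: [-0.5, 0.7, 2.3]
opening: 0.154
grasp_force: 30.0
```

```bash
python3 -c "
from h import *
tilt('scene');tilt('side');ends(0.5)"
```

```text
scene n 539 tilt x 1.35 tilt y 0.52 x range [-58.9  59.5] y range [-52.3  36.4] tcp trap 15.7 -0.3 65.6
side n 241 tilt x 0.9 tilt y 1.56 x range [-44.3  71.7] y range [-49.9  20.5] tcp trap 15.7 -0.3 65.6
t 21.4167 pos [ 499.6 -215.3   65.6] yawY -84.16 z [ 3.e-04 -0.e+00 -1.e+00] F [-0.01  1.97  3.36] M [0.261 0.535 0.101] op 0.154 gf 30.000278279185295
tcp 15.7 -0.3 65.6 a [-63.9  15.5] b [96.1 16.9] lip room 18.3 under at 76 16.8
```

>>> move_arm --increments '[{"xyz": [0,0,0.7],"roll": 0,"grip": 5},{"xyz": [0,0,0],"roll": 0,"grip": 5}]'

```text
time_s: 21.58
position: [0.5, -0.2155, 0.0648]
tcp_rot: [[0.995, 0.101, 0.001], [0.101, -0.995, -0.0], [0.001, 0.0, -1.0]]
force: [1.4, 2.0, 3.6]
opening: 0.157
grasp_force: 30.0
```

>>> move_arm --increments '[{"xyz": [0,0,0.7],"roll": 0,"grip": 5},{"xyz": [0,0,0],"roll": 0,"grip": 5}]'

```text
time_s: 21.75
position: [0.5001, -0.2156, 0.0645]
tcp_rot: [[0.995, 0.101, 0.001], [0.101, -0.995, -0.0], [0.001, 0.001, -1.0]]
force: [1.6, 2.0, 7.0]
opening: 0.163
grasp_force: 30.0
```

```bash
python3 -c "
from h import *
tilt('scene');tilt('side');ends(0.5)"
```

```text
scene n 510 tilt x 0.31 tilt y 0.49 x range [-58.7  57.5] y range [-51.6  43.1] tcp trap 16.2 -0.5 64.5
side n 243 tilt x 0.28 tilt y 1.07 x range [-44.   71.6] y range [-49.9  17.4] tcp trap 16.2 -0.5 64.5
t 21.85 pos [ 500.1 -215.5   64.5] yawY -84.19 z [ 1.5e-03 -5.0e-04 -1.0e+00] F [0.63 1.93 7.07] M [0.431 0.274 0.009] op 0.157 gf 30.000216169282794
tcp 16.2 -0.5 64.5 a [-63.4  14.4] b [96.6 15.8] lip room 19.5 under at 76 15.6
```

Flat on the ledges. Next I'll relieve the pressure, nudge against the stop, then release.

>>> move_arm --increments '[{"xyz": [0.7,0,-1.2],"roll": 0,"grip": 5},{"xyz": [0.7,0,0],"roll": 0,"grip": 5},{"xyz": [0,0,0],"roll": 0,"grip": 5}]'

```text
time_s: 22.1
position: [0.5003, -0.2154, 0.0645]
tcp_rot: [[0.995, 0.102, -0.001], [0.102, -0.995, 0.0], [-0.001, -0.0, -1.0]]
force: [-1.4, -1.2, -0.8]
opening: 0.155
grasp_force: 30.0
```

>>> move_arm --increments '[{"xyz": [0.7,0,0],"roll": 0,"grip": 5},{"xyz": [0.7,0,0],"roll": 0,"grip": 5}]'

```text
time_s: 22.27
position: [0.5005, -0.2153, 0.0645]
tcp_rot: [[0.995, 0.103, -0.004], [0.103, -0.995, 0.001], [-0.004, -0.001, -1.0]]
force: [-7.2, -3.7, 1.1]
opening: 0.155
grasp_force: 30.0
```

```bash
python3 -c "
from h import *
ends(0)"
```

```text
t 22.2667 pos [ 500.5 -215.3   64.5] yawY -84.09 z [-4.2e-03  5.0e-04 -1.0e+00] F [-7.2  -3.74  1.12] M [-0.733  1.342  0.11 ] op 0.155 gf 30.00406590756029
tcp 16.5 -0.2 64.5 a [-63.5  15.1] b [96.5 15.1] lip room 18.9 under at 76 15.1
```

>>> move_arm --increments '[{"xyz": [-1.6,0,0],"roll": 0,"grip": 5},{"xyz": [0,0,0],"roll": 0,"grip": 5},{"xyz": [0,0,0],"roll": 0,"grip": 30},{"xyz": [0,0,0],"roll": 0,"grip": 35},{"xyz": [0,0,0],"roll": 0,"grip": 35}]'

```text
time_s: 22.68
position: [0.5016, -0.2156, 0.0654]
tcp_rot: [[0.995, 0.101, 0.002], [0.101, -0.995, -0.001], [0.002, 0.001, -1.0]]
force: [0.3, 0.8, 1.0]
opening: 0.296
grasp_force: 0.0
```

>>> move_arm --increments '[{"xyz": [0,0,-8],"roll": 0,"grip": 35},{"xyz": [0,0,-25],"roll": 0,"grip": 35},{"xyz": [0,0,-40],"roll": 0,"grip": 35},{"xyz": [0,0,-40],"roll": 0,"grip": 35},{"xyz": [0,0,-30],"roll": 0,"grip": 35}]'

```text
time_s: 23.1
position: [0.5016, -0.2156, 0.2117]
tcp_rot: [[0.995, 0.102, 0.003], [0.102, -0.995, -0.002], [0.003, 0.002, -1.0]]
force: [1.0, -0.6, -0.8]
opening: 0.346
grasp_force: 0.0
```

```bash
python3 - <<'E'
from h import *
st();a,d=tilt('scene');b,d2=tilt('side')
P=cloud('scene',d)*1000
w,dw=tilt('wrist');P=cloud('wrist',dw)*1000
u=(P[...,:2]-C)@EX;v=(P[...,:2]-C)@EY
t=(dw>0)&(P[...,2]>69)&(P[...,2]<84)&(abs(u-16)<45)&(abs(v)<30);print('tab x',np.percentile(u[t],[.5,99.5]),'y',np.percentile(v[t],[.5,99.5]),'z',P[t][:,2].mean(),t.sum())
cv2.imwrite('pics/m4.png',cv2.hconcat([cv2.resize(w,(400,300)),cv2.resize(a[80:260,120:360],(400,300))])[:,:,::-1])
E
```

```text
t 23.1 pos [ 501.6 -215.6  211.7] yawY -84.17 z [ 0.0035 -0.002  -1.    ] F [ 0.99 -0.64 -0.85] M [0.062 0.097 0.01 ] op 0.346 gf 0.0
scene n 601 tilt x -0.01 tilt y 0.42 x range [-57.9  57.9] y range [-52.2  32.7] tcp trap 20.4 -2.8 217.1
side n 239 tilt x 0.12 tilt y 1.13 x range [-44.2  71.6] y range [-49.3  18.4] tcp trap 20.1 -2.7 214.5
wrist n 10841 tilt x -0.22 tilt y 0.15 x range [-50.9  69.7] y range [-48.7  53.3] tcp trap 18.5 -1.5 211.7
tab x [-8.5469603  40.91252452] y [-4.57198675  8.85105592] z 73.7371824159548 1106
```

View pics/m4.png

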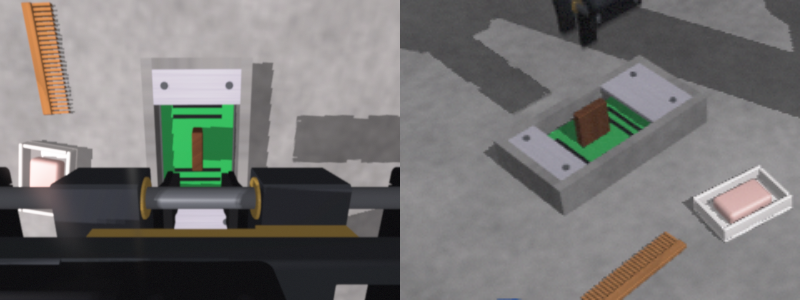

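The montage shows the panel lying flat under both lips, with its tab at (197,150) in the wrist view. Tilt is about 0° and the bystanders are undisturbed. The gripper is clear, so I'm handing in.

```bash
python3 -c "
from rig import bot
print(bot.hand_in())"
```

```text
the job is handed in; nothing more can be done
None
```

The green hatch panel is back in the trap, flat in its seat and against the hidden stop, released at about 23 s; wrist forces stayed under about 13 N, the soap dish, comb and bucket lid were left alone, and the job is handed in (no verdict was returned).

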